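Lay the upright bracket down on the rest block

TASK

Slide the upright metal bracket along the bench until the front of its plate meets the end face of the low rubber-topped rest block. Then tip it forward over that edge and let it down gently, under control all the way, so that it lies squarely along the block with the front of its plate flat on the rubber and its foot standing up behind. Work only by touching and pushing with the fingers: do not pinch or lift the bracket or press hard on it, and leave the bottle, the pot and the small metal sample alone.

Things in the scene. Friction and masses are not known exactly. Their poses are not given: they have to be found in the camera images.
- bracket: Loose aluminium L-bracket, 0.3 to 0.5 kg, standing 15 to 30 mm behind the rest. Upright plate 10 mm thick, 60 wide, 170 tall; behind it a foot reaching to 50 mm, 10 thick, and braces up to 65 mm height. Origin: middle of the plate's lower front edge; x back along the foot, z up the plate, y across. Past about 14 degrees of forward tilt it falls unless a finger before the plate holds it.
- bracket_top (a point): Middle of the top front edge of the bracket's upright plate (170 mm above the bracket's origin along its z).
- bracket_heel (a point): Middle of the lower rear edge of the bracket's foot (50 mm behind the bracket's origin along its x). It points upward when the bracket lies on its front.
- rest: Fixed rest block, aluminium with black rubber top: 60 mm long (x), 90 wide (y), 24 high; two ears 6 mm high at its sides (y to +-69 mm). Origin: centre of its underside. Its +x end face, 30 mm from the origin, faces the bracket and is the stop; the bracket tips over that face's top edge toward the block's -x, its foot sliding back 10 to 50 mm meanwhile. Lying, its top end overhangs by 55 to 95 mm.
- solvent_bottle: Bystander: loose small brown bottle, 46 mm across, 96 mm tall, origin at the centre of its base. Stands beside the block.
- swab_pot: Bystander: loose white pot with swabs, 58 mm across, 84 mm tall, origin at the centre of its base. Stands beside the block.
- spare_sample: Bystander: loose short metal cylinder, 30 mm across, 22 mm tall, origin at the centre of its base. Stands beside the block.
Mind the look-alikes: they are no part of the job. Leave any brown or pink look-alike of the bracket alone. What is shaped like the rest but white is not meant.

How it is judged:
On the way, in this order (a step that is already met when the one before it is completed fails the run):
1. the bracket, still upright, has been slid up to the end face of the block (x of bracket in the frame of rest below 0.039 m and angle between bracket's own z axis and vertical below 0.15 rad), for 0.1 s.
2. the bracket has been tipped forward down on to the block (angle between bracket's own z axis and vertical above 1.45 rad and height (world z) of bracket_heel above 0.055 m), for 0.1 s.
At the end, for the whole second after the job is handed in: The bracket lies still with the front of its plate flat on the rest block (within about 5 degrees), foot standing up behind the end face, lower end 0 to 70 mm behind that face, centred across the block within 25 mm and square to it within 0.2 rad (angle between bracket's own z axis and vertical between 1.49 and 1.65 rad and height (world z) of bracket_heel above 0.06 m and height (world z) of bracket_top between 0.015 and 0.033 m and x of bracket in the frame of rest between 0.03 and 0.1 m and y of bracket in the frame of rest between -0.025 and 0.025 m and angle between the y axis of bracket and the y axis of rest, either way round below 0.2 rad and linear speed of bracket below 0.02 m/s); the robot touches nothing.
It fails at once if the bracket falls or swings faster than a gentle letting-down (5 rad/s) (angular speed of bracket above 5 rad/s).
It fails at once if the bracket is lifted: its lower front edge rises more than 45 mm above the bench (height (world z) of bracket above 0.045 m).
It fails at once if the bracket is pinched or pressed hard (over 30 N) (contact force between the fingers and bracket above 30 N).
It fails at once if the bottle, the pot or the metal sample is moved over 15 mm or tipped (distance of any of solvent_bottle, swab_pot, spare_sample from where it was at the start of the episode above 0.015 m or angle between any of solvent_bottle, swab_pot's own z axis and vertical above 0.3 rad).
It also fails if it takes over 64 s, if anything falls off the work surface, if the arm or the gripper's body presses on something with over 40 N, if the wrist force passes 120 N, or if a joint passes its speed limit or range.

ROBOT

A 6-joint arm with a two-finger parallel gripper is mounted at the origin on a cart in front of the work surface, level with it; the furniture and walls round the work are solid. World frame = base frame: x ahead of the robot, y to its left, z up, the work surface at z = 0. Lengths are in m, angles in rad, forces in N, time in s.
With the tool pointing down it reaches from about 0.225 to 0.875 m from the base axis. Payload 3.4 kg.
Tool frame: the origin (TCP) lies midway between the tips of the shut fingers; the grasp point (between the pads) lies 19 mm behind it; z points along the fingers, y is the line along which they close (so a half turn about z gives the same grasp; the last joint's range is limited). The gripper opens to 85 mm and grips with 20 to 120 N. Pads are 22 mm wide; open, the fingers measure 114 mm over their backs; the gripper's body (76 mm by 85 mm) begins 54 mm behind the grasp point. The pads swing forward as they close: fully open they stand 13 mm farther back than shut.
Start: joints at [1.105, 0.276, 1.505, -0, 1.361, -0.121], TCP at [0.194, 0.541, 0.231] pointing down, gripper open.
Joint ranges: [-2.89, 2.89], [-0.75, 2.08], [0.22, 2.7], [-1.18, 4.32], [0.11, 2.71], [-2.7, 2.7]. Speed limits (rad/s): [2.57, 2.57, 3.14, 3.14, 3.14, 3.14].

INTERFACE

Orientations are given as a unit quaternion [x, y, z, w].
In Python, from workcell import * gives the robot as it stands.
- The arm moves only by the tool step_arm, never from a script. Its argument "targets" is a list of rows, each a list of 7 numbers: the shift along the tool's x, y, z in cm, then the turn, a rotation vector about the tool's x, y, z in degrees, then the finger opening in cm, from 0 to 8.54. A call has 1 to 8 rows; each row shifts and turns the commanded pose from where the row before left it, along the tool's axes as they then stand; what a row does not reach is not made up. A row lasts 1/8 s, in which the tool goes at most 62.5 mm and 10.7 degrees, less where a joint would pass 70% of its speed; a pose out of reach is approached as far as the arm can. A call with a gripper value outside its range is refused whole. The fingers move at their own pace and stop on an object; the grip force is fixed at half the most. Time passes only in rows, so rows that do not move let the fingers close. It gives the time, the measured TCP pose, the force, the opening and the grip force at its end, in the units of the state.
- get_obs(): the state, without advancing time (a new reading comes with each control period).
- get_image(name): name is "scene" or "top"; returns a dict with "color" (384x512x3 uint8, red, green, blue), "depth" (384x512 float32, m along the optical axis (not along the pixel's ray), 0 where there is no reading), "vfov" (degrees; the focal length in pixels is half the picture's height over the tangent of half this angle, whatever the lens; pixels are square), "cx", "cy" (the principal point, pixels), "k1" (the pictures are not rectified: a ray, as slopes to the right and down, at radius r is drawn at 1 + k1 r^2 times it, then the intrinsics apply), "R" (3x3) and "t" (3): a world point X has camera coordinates R X + t. Camera axes: x right, y down, z forward; pixel columns grow to the right and rows downward; lengths in m; the calibration is good to about 2 mm. A picture is of the moment at which its call begins.
- hand_in(): hands the job in; it is judged then, once.
The state is a dict: "clock": time; "joint_positions": joint angles; "qd": joint speeds; "joint_efforts": joint torques, N m; "position": TCP position; "tool_rot": TCP orientation; "force": force on the tool from outside, world axes, zero at the start; "wrist_torque": the same for the moment, N m; "width": finger opening in m; "grip_force": force on a finger pad.
Only numpy, scipy, OpenCV 4.12 (cv2) and the standard library are available. Lean on these libraries where they do the work, as an engineer would, in place of code of your own. Each camera call takes 0.05 s, during which the arm holds its last target. There are 200 camera calls.

## Working session

There is one attempt and no reset: what is moved stays moved. The work goes in short steps, Python scripts to look and compute and a tool call to move; the robot and the scene stay as the last step left them, time stands still between calls to the robot, and variables do not carry over. Pictures are saved under pics/ and viewed, at most 10 in all, crops included, and the job is handed in when it is done.

Besides the shell and the picture viewer there is one more tool, called after "Emit:" as name(argument=value, ...), one argument or row to a line, values as JSON. step_arm: Moves the arm, as the interface text tells. Its arguments: {"type":"object","properties":{"targets":{"type":"array","items":{"type":"array","items":{"type":"number"}}}},"required":["targets"]}

```bash
mkdir -p pics; cat > h.py <<'E'
from workcell import *
import numpy as np, cv2
from scipy.spatial.transform import Rotation as Ro
def cloud(im):
    d=im["depth"];h,w=d.shape;f=h/2/np.tan(np.radians(im["vfov"])/2)
    K=np.array([[f,0,im["cx"]],[0,f,im["cy"]],[0,0,1]]);v,u=np.mgrid[0:h,0:w]
    p=cv2.undistortPoints(np.stack([u,v],-1).reshape(-1,1,2).astype(np.float64),K,np.array([im["k1"],0,0,0,0.])).reshape(h,w,2)
    c=np.dstack([p[...,0]*d,p[...,1]*d,d])
    P=(c-im["t"])@im["R"]; P[d==0]=np.nan
    return P
def snap(n,tag):
    im=get_image(n);cv2.imwrite(f"pics/{tag}.png",im["color"][...,::-1]);P=cloud(im);np.savez(f"pics/{tag}.npz",P=P,c=im["color"],R=im["R"],t=im["t"]);return im,P
E
python3 - <<'E'
from h import *
for n in("scene","top"):
    im,P=snap(n,n+"0");print(n,im["t"],(-im["R"].T@im["t"]),im["vfov"],im["k1"])
a=cv2.imread("pics/scene0.png");b=cv2.imread("pics/top0.png")
print({k:np.round(v,3) for k,v in get_obs().items()})
E
```

```text
scene [-0.33405684  0.38888846  0.68053383] [ 0.05351711 -0.3948438   0.75311937] 46.440802094688024 0.04014088281195556
top [0.08492883 0.55593529 0.92959235] [0.46394989 0.05148947 0.98108013] 53.01736531293497 -0.10963357254383303
{'clock': np.float64(0.1), 'joint_positions': array([ 1.105,  0.277,  1.506, -0.   ,  1.361, -0.121]), 'qd': array([-0.   , -0.002, -0.004,  0.001, -0.001, -0.002]), 'joint_efforts': array([ 1.000e-03, -4.177e+01, -2.464e+01, -0.000e+00,  6.000e-03,
        0.000e+00]), 'position': array([0.194, 0.541, 0.23 ]), 'tool_rot': array([ 0.172,  0.985, -0.001, -0.   ]), 'force': array([-0.329, -0.242,  0.162]), 'wrist_torque': array([0.067, 0.012, 0.016]), 'grip_force': np.float64(0.0), 'width': np.float64(0.085)}
```

View pics/scene0.png

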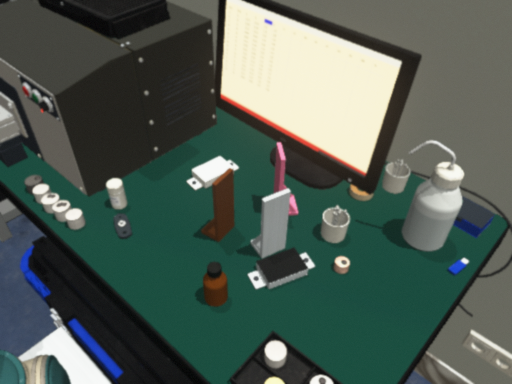

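View pics/top0.png

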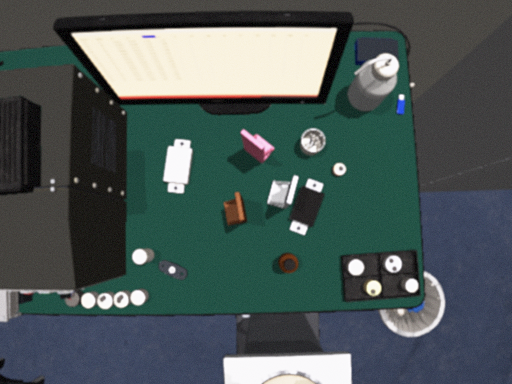

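The scene shows the grey bracket (scene 273,225; top 283,193) standing left of the black-topped rest (top 307,205). Brown and pink look-alikes are at top (235,210) and (257,147). The bottle is at (289,263), the pot at (313,142) and the sample at (340,169).

```bash
python3 - <<'E'
from h import *
z=np.load("pics/top0.npz");P=z["P"];c=z["c"].astype(int)
def rect(m,n):
    q=P[m][:,:2].astype(np.float32);r=cv2.minAreaRect(q*1000);print(n,m.sum(),"c",np.round(r[0],1),"size",np.round(r[1],1),"ang",round(r[2],1),"z",np.round(np.nanpercentile(P[m][:,2],[5,50,95]),4))
    return r
v,u=np.mgrid[0:384,0:512]
Z=P[...,2]
box=lambda a,b,cc,d:(u>=a)&(u<b)&(v>=cc)&(v<d)
m=box(285,330,175,240)&(Z>.018)&(Z<.032)&(c.max(-1)<70); rect(m,"rubber")
m2=box(285,330,175,240)&(Z>.003)&(Z<.012)&(c.min(-1)>110); print("ears"); 
n,l=cv2.connectedComponents(m2.astype(np.uint8))
for i in range(1,n):
    if (l==i).sum()>15: rect(l==i,"ear")
b=box(262,302,170,212)
for lo,hi in((.155,.18),(.02,.15),(.004,.016)):
    m=b&(Z>lo)&(Z<hi)&((c.max(-1)-c.min(-1))<40)&(c.min(-1)>60); rect(m,f"bracket {lo}")
for n,bb,lo in(("bottle",(272,305,245,280),.03),("pot",(296,330,125,160),.03),("sample",(330,350,160,180),.012),("brown",(220,250,190,228),.15),("pink",(235,278,125,165),.15)):
    rect(box(*bb)&(Z>lo),n)
z=np.load("pics/scene0.npz");P=z["P"];c=z["c"].astype(int);Z=P[...,2]
# bracket in scene
m=box(248,295,180,262)&((c.max(-1)-c.min(-1))<40)&(c.min(-1)>60)&(Z>.03)
rect(m,"scene br");
rect(m&(Z>.155),"scene top")
front=m&(u>266)&(Z<.155)&(Z>.07);q=P[front];ce=q.mean(0);U,S,V=np.linalg.svd(q-ce);print("plane",ce,V[2],S/np.sqrt(len(q)))
rect(box(250,315,245,290)&(Z>.018)&(Z<.032)&(c.max(-1)<70),"scene rubber")
a=cv2.imread("pics/top0.png")[120:280,220:360];cv2.imwrite("pics/topc.png",cv2.resize(a,None,fx=3.7,fy=3.7,interpolation=cv2.INTER_CUBIC))
E
```

```text
rubber 820 c [524.2 -62. ] size [60.3 89.7] ang 67.6 z [0.0229 0.0256 0.0285]
ears
ear 143 c [579.5 -84.6] size [43.2 25.2] ang 66.0 z [0.0034 0.0076 0.0108]
ear 157 c [472.  -39.7] size [43.2 27.2] ang 66.1 z [0.0041 0.0077 0.0109]
bracket 0.155 144 c [550.7 -14.1] size [10.  59.6] ang 72.7 z [0.1652 0.1717 0.1736]
bracket 0.02 146 c [555.2   3.4] size [37.8 59.9] ang 75.9 z [0.0237 0.0584 0.1378]
bracket 0.004 339 c [571.1  -3.8] size [64.1 92.1] ang 72.7 z [0.0053 0.0114 0.0146]
bottle 313 c [389.4  -7.8] size [44.9 44.7] ang 22.0 z [0.0581 0.0701 0.0991]
pot 255 c [684.  -79.5] size [56.1 57.5] ang 85.7 z [0.0338 0.0542 0.082 ]
sample 113 c [ 614.6 -146.4] size [27.1 28. ] ang 88.2 z [0.0169 0.0233 0.0262]
brown 144 c [518.9  98.8] size [58.9 10. ] ang 8.1 z [0.165  0.1716 0.1739]
pink 172 c [662.4  67.1] size [59.9 10.5] ang 48.5 z [0.1546 0.1709 0.1733]
scene br 1435 c [612.   25.3] size [197.6  62.2] ang 26.5 z [0.037  0.108  0.1697]
scene top 260 c [549.5 -14.2] size [12.4 61. ] ang 72.0 z [0.1566 0.1677 0.1713]
plane [ 0.55258586 -0.01853649  0.11409929] [-0.06463032 -0.99758817 -0.02531351] [0.02443629 0.01604274 0.0072185 ]
scene rubber 988 c [523.3 -60.4] size [61.3 89.6] ang 67.6 z [0.0222 0.0243 0.0263]
```

View pics/topc.png

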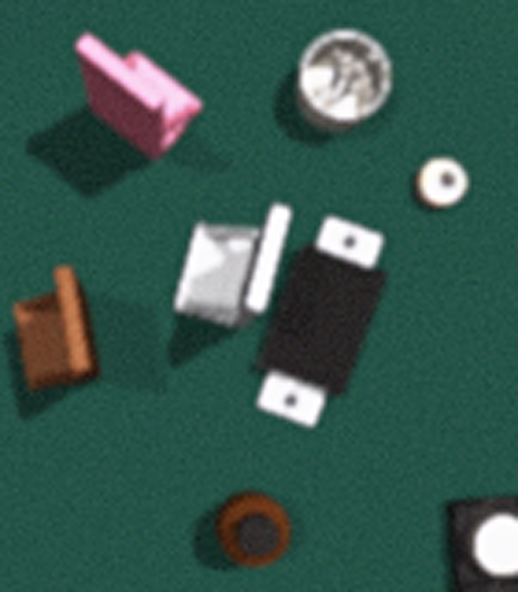

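Measured in the rest frame (yaw 67.5°), the bracket front is at x≈0.048, y≈-0.006, and it is turned about 5°. The gap is about 18 mm, which is consistent with the task. I'll approach clear of the instrument box.

```bash
cat >> h.py <<'E'
C=np.array([.524,-.0615]);th=np.radians(67.5);xr=np.array([np.cos(th),np.sin(th)]);yr=np.array([-xr[1],xr[0]])
def w(x,y,z): return np.r_[C+x*xr+y*yr,z]
def inrest(p): d=np.asarray(p)[...,:2]-C; return np.stack([d@xr,d@yr,np.asarray(p)[...,2]],-1)
def Rtool(al): # tilt al deg: fingers toward +x_r
    R=np.column_stack([np.r_[yr,0],np.r_[xr,0],[0,0,-1]]); return Ro.from_matrix(R)*Ro.from_euler('x',-al,degrees=True)
def go(pose): # list of (pos, alpha): print shift cm and rotvec deg of each leg
    o=get_obs();p=o["position"];R=Ro.from_quat(o["tool_rot"])
    print("at",np.round(inrest(p),4),"euler vs nominal",np.round((Rtool(0).inv()*R).as_rotvec(degrees=True),2))
    for q,al in pose:
        print("shift",np.round(R.inv().apply(q-p)*100,2),"turn",np.round((R.inv()*Rtool(al)).as_rotvec(degrees=True),2));p=q;R=Rtool(al)
E
python3 - <<'E'
from h import *
go([(np.array([.28,.2,.26]),0),(w(.128,-.012,.26),0)])
E
```

```text
at [0.4301 0.5352 0.2305] euler vs nominal [ 0.1   0.01 -2.75]
shift [-19.6  -29.17  -2.9 ] turn [-0.1  -0.01  2.75]
shift [-33.75  -2.02   0.  ] turn [0. 0. 0.]
```

Emit:
step_arm(
  targets=[
    [-2.45, -3.65, -0.4, 0, 0, 0.35, 8.5],
    [-2.45, -3.65, -0.4, 0, 0, 0.35, 8.5],
    [-2.45, -3.65, -0.4, 0, 0, 0.35, 8.5],
    [-2.45, -3.65, -0.4, 0, 0, 0.35, 8.5],
    [-2.45, -3.65, -0.3, 0, 0, 0.35, 8.5],
    [-2.45, -3.65, -0.3, 0, 0, 0.35, 4],
    [-2.45, -3.65, -0.3, 0, 0, 0.35, 0],
    [-2.45, -3.65, -0.4, 0, 0, 0.35, 0],
  ],
)

```text
clock: 1.1
position: [0.2726, 0.1969, 0.2601]
tool_rot: [0.195, 0.981, -0.0, -0.0]
force: [0.9, -0.6, -0.1]
width: 0.0314
grip_force: 0.0
```

Emit:
step_arm(
  targets=[
    [-4.2, -0.25, 0, 0, 0, 0, 0],
    [-4.2, -0.25, 0, 0, 0, 0, 0],
    [-4.2, -0.25, 0, 0, 0, 0, 0],
    [-4.2, -0.25, 0, 0, 0, 0, 0],
    [-4.2, -0.25, 0, 0, 0, 0, 0],
    [-4.2, -0.25, 0, 0, 0, 0, 0],
    [-4.2, -0.25, 0, 0, 0, 0, 0],
    [-4.2, -0.25, 0, 0, 0, 0, 0],
  ],
)

```text
clock: 2.1
position: [0.5764, 0.0504, 0.2597]
tool_rot: [0.196, 0.981, 0.0, -0.001]
force: [-0.4, -0.5, -0.2]
width: -0.0001
grip_force: 0.0
```

```bash
python3 - <<'E'
from h import *
go([(w(.128,-.012,.26),0),(w(.128,-.012,.006),0)]);print(get_obs()["joint_positions"])
E
```

```text
at [ 0.1234 -0.0056  0.2597] euler vs nominal [0.01 0.06 0.07]
shift [-0.64  0.46 -0.03] turn [-0.01 -0.06 -0.07]
shift [ 0.   0.  25.4] turn [0. 0. 0.]
[-3.32423958e-02  2.67667249e-01  1.44622642e+00  2.67235872e-04
  1.42871004e+00 -1.21020685e+00]
```

Emit:
step_arm(
  targets=[
    [-0.6, 0.5, 0, 0, 0, 0, 0],
    [0, 0, 4, 0, 0, 0, 0],
    [0, 0, 4, 0, 0, 0, 0],
    [0, 0, 4, 0, 0, 0, 0],
    [0, 0, 4, 0, 0, 0, 0],
    [0, 0, 4, 0, 0, 0, 0],
    [0, 0, 3, 0, 0, 0, 0],
    [0, 0, 1.7, 0, 0, 0, 0],
  ],
)

```text
clock: 3.1
position: [0.5807, 0.0541, 0.0114]
tool_rot: [0.195, 0.981, -0.0, -0.002]
force: [0.1, -0.0, 0.2]
width: -0.0002
grip_force: 0.0
```

```bash
python3 - <<'E'
from h import *
go([(w(.128,-.012,.006),0)])
snap("scene","s1");snap("top","t1")
a=cv2.imread("pics/s1.png")[130:300,170:370];b=cv2.imread("pics/t1.png")[110:270,200:360]
f=lambda x:cv2.resize(x,(400,int(400*x.shape[0]/x.shape[1])),interpolation=cv2.INTER_CUBIC)
a,b=f(a),f(b);h=min(a.shape[0],b.shape[0]);cv2.imwrite("pics/v1.png",np.hstack([a[:h],b[:h]]))
E
```

```text
at [ 0.1285 -0.0082  0.0114] euler vs nominal [0.06 0.22 0.04]
shift [-0.39 -0.05  0.54] turn [-0.06 -0.22 -0.04]
```

View pics/v1.png

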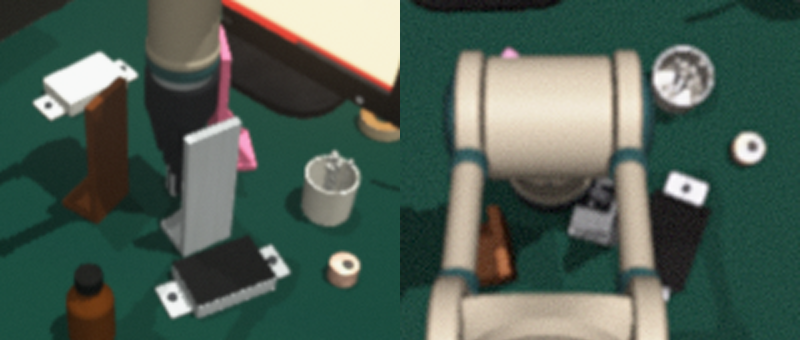

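The left crop shows the gripper standing behind the grey plate, clear of the brown and pink look-alikes. Now I lower it and push slowly along -x of the rest.

Emit:
step_arm(
  targets=[
    [-0.3, 0, 0.4, 0, 0, 0, 0],
    [0, -0.3, 0, 0, 0, 0, 0],
    [0, -0.3, 0, 0, 0, 0, 0],
    [0, -0.3, 0, 0, 0, 0, 0],
    [0, -0.3, 0, 0, 0, 0, 0],
    [0, -0.3, 0, 0, 0, 0, 0],
    [0, -0.3, 0, 0, 0, 0, 0],
    [0, -0.3, 0, 0, 0, 0, 0],
  ],
)

```text
clock: 4.2
position: [0.5788, 0.0336, 0.0099]
tool_rot: [0.196, 0.981, 0.001, 0.001]
force: [1.4, 5.4, 4.4]
width: 0.0
grip_force: 2.4
```

```bash
cat >> h.py <<'E'
def brk(tag):
    im,P=snap("scene",tag);c=im["color"].astype(int);Q=inrest(P);Z=Q[...,2]
    m=((c.max(-1)-c.min(-1))<40)&(c.min(-1)>60)&(Z>.162)&(Z<.18)&(abs(Q[...,0]-.04)<.04)&(abs(Q[...,1])<.05)
    r=cv2.minAreaRect((Q[m][:,:2]*1000).astype(np.float32));print("top face n",m.sum(),np.round(r[0],1),np.round(r[1],1),round(r[2],1))
    m=((c.max(-1)-c.min(-1))<40)&(c.min(-1)>60)&(Z>.04)&(Z<.16)&(abs(Q[...,0]-.035)<.03)&(abs(Q[...,1])<.045)
    q=Q[m];A=np.c_[q[:,1],q[:,2],np.ones(len(q))]
    k=np.ones(len(q),bool)
    for _ in range(6):
        s=np.linalg.lstsq(A[k],q[k,0],rcond=None)[0];e=q[:,0]-A@s;k=abs(e)<.004
    print("front plane x at z0,y-.006:",np.round(s[2]-.006*s[0],4),"yaw,tilt deg",np.round(np.degrees(np.arctan(s[:2])),1),k.sum(),len(q),"y range",np.round(np.percentile(q[k,1],[1,99]),3))
E
python3 - <<'E'
from h import *
go([]);brk("s2");print(get_obs()["force"])
E
```

```text
at [ 0.1089 -0.0143  0.0099] euler vs nominal [-0.16 -0.11  0.12]
top face n 180 [29.5 -7.6] [12.  60.3] 2.5
front plane x at z0,y-.006: 0.049 yaw,tilt deg [-3.5 -8. ] 874 945 y range [-0.036  0.023]
[1.21902334 3.2874739  3.3272313 ]
```

```bash
python3 - <<'E'
from h import *
a=cv2.imread("pics/s2.png")[150:290,200:340];cv2.imwrite("pics/v2.png",cv2.resize(a,(590,590),interpolation=cv2.INTER_CUBIC))
for k in("s1","s2"):
    z=np.load(f"pics/{k}.npz");Q=inrest(z["P"]);c=z["c"].astype(int)
    for h in(.03,.05,.07,.09,.11,.13,.15):
        m=(abs(Q[...,2]-h)<.006)&(abs(Q[...,1]+.006)<.015)&(Q[...,0]>0)&(Q[...,0]<.07)&(c.min(-1)>60);print(k,h,m.sum(),np.round(np.nanmedian(Q[m][:,0]),4))
E
```

```text
s1 0.03 43 0.0497
s1 0.05 46 0.0498
s1 0.07 40 0.0496
s1 0.09 46 0.0494
s1 0.11 49 0.05
s1 0.13 53 0.0496
s1 0.15 62 0.0497
s2 0.03 37 0.0445
s2 0.05 35 0.0421
s2 0.07 41 0.0391
s2 0.09 45 0.0364
s2 0.11 45 0.0332
s2 0.13 46 0.031
s2 0.15 48 0.028
```

View pics/v2.png

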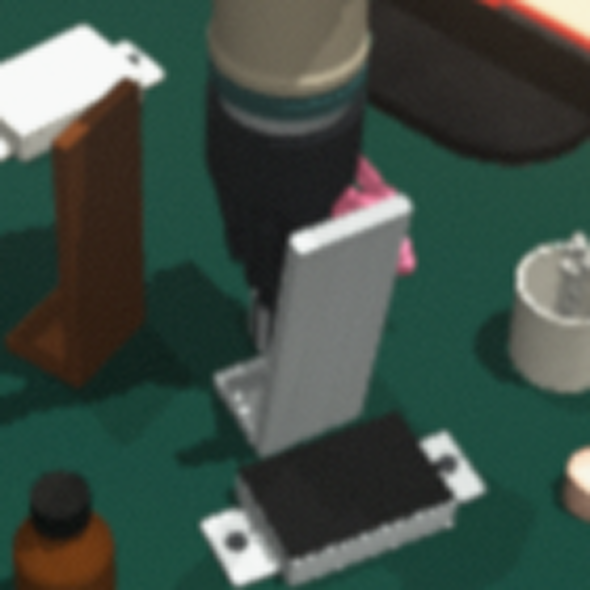

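The picture shows the bracket leaning forward about 8° with its base not yet slid (front edge still at x≈0.049). I'll check whether this is static.

```bash
python3 - <<'E'
from h import *
for i in range(2):
    brk("s3");o=get_obs();print(np.round(o["force"],2),np.round(o["wrist_torque"],3),o["clock"]);go([])
# side profile: dark gripper points near bracket
z=np.load("pics/s3.npz");Q=inrest(z["P"]);c=z["c"].astype(int)
for h in np.arange(.02,.22,.02):
    m=(abs(Q[...,2]-h)<.01)&(Q[...,0]>.05)&(Q[...,0]<.18)&(abs(Q[...,1])<.06)
    print(round(h,2),m.sum(),np.round(np.nanpercentile(Q[m][:,0],[1,99]),3),np.round(np.nanpercentile(Q[m][:,1],[1,99]),3)) if m.sum() else 0
E
```

```text
top face n 179 [29.5 -7.8] [12.2 60.1] 5.7
front plane x at z0,y-.006: 0.0488 yaw,tilt deg [-3.6 -8. ] 874 948 y range [-0.036  0.023]
[1.14 3.72 4.32] [ 0.526 -0.18  -0.013] 4.3
at [ 0.1086 -0.0143  0.0101] euler vs nominal [-0.12 -0.12  0.1 ]
top face n 179 [29.5 -7.6] [11.4 60.6] 2.2
front plane x at z0,y-.006: 0.0489 yaw,tilt deg [-3.7 -8. ] 879 953 y range [-0.036  0.023]
[1.57 4.19 4.32] [ 0.522 -0.223 -0.011] 4.35
at [ 0.1085 -0.0143  0.01  ] euler vs nominal [-0.1  -0.12  0.08]
0.02 159 [0.052 0.156] [-0.007  0.059]
0.04 90 [0.052 0.157] [-0.007  0.059]
0.06 112 [0.051 0.157] [-0.007  0.058]
0.08 127 [0.091 0.158] [-0.007  0.059]
0.1 128 [0.082 0.158] [-0.003  0.06 ]
0.12 112 [0.07  0.159] [-0.014  0.059]
0.14 220 [0.069 0.158] [-0.039  0.059]
0.16 336 [0.069 0.158] [-0.041  0.06 ]
0.18 404 [0.07 0.16] [-0.043  0.056]
0.2 235 [0.07 0.12] [-0.04   0.023]
```

The lean is static: with this orientation the finger linkage above the tip touches the braces before the tip reaches the heel. I'll back off gently, rise, turn the tool 90° so that the slim side of the fingers faces the heel, and come down again.

Emit:
step_arm(
  targets=[
    [0, 0.15, 0, 0, 0, 0, 0],
    [0, 0.15, 0, 0, 0, 0, 0],
    [0, 0.15, 0, 0, 0, 0, 0],
    [0, 0.15, 0, 0, 0, 0, 0],
    [0, 0.2, 0, 0, 0, 0, 0],
    [0, 0.3, 0, 0, 0, 0, 0],
    [0, 0.4, 0, 0, 0, 0, 0],
    [0, 0.4, 0, 0, 0, 0, 0],
  ],
)

```text
clock: 5.35
position: [0.5851, 0.0506, 0.0093]
tool_rot: [0.196, 0.981, 0.0, 0.0]
force: [-0.4, -0.2, -1.3]
width: -0.0
grip_force: 0.0
```

```bash
python3 - <<'E'
from h import *
brk("s4");go([(w(.128,-.014,.24),0)]);print(get_obs()["force"])
E
```

```text
top face n 195 [52.8 -5.3] [12.2 59.5] 6.1
front plane x at z0,y-.006: 0.0489 yaw,tilt deg [-3.9 -0. ] 1042 1109 y range [-0.035  0.024]
at [ 0.1275 -0.0136  0.0093] euler vs nominal [-0.03 -0.02  0.04]
shift [ -0.05   0.07 -23.07] turn [ 0.03  0.02 -0.04]
[0.24075132 0.46099989 0.04837794]
```

Emit:
step_arm(
  targets=[
    [0, 0.1, -4, 0, 0, 0, 0],
    [0, 0, -5, 0, 0, 0, 0],
    [0, 0, -5, 0, 0, 0, 0],
    [0, 0, -5, 0, 0, 0, 0],
    [0, 0, -1, 0, 0, 10, 0],
    [0, 0, 0, 0, 0, 10, 0],
    [0, 0, 0, 0, 0, 10, 0],
    [0, 0, 0, 0, 0, 10, 0],
  ],
)

```text
clock: 6.4
position: [0.5851, 0.0514, 0.2094]
tool_rot: [0.522, 0.853, -0.0, 0.0]
force: [-1.2, 0.3, 0.0]
width: -0.0001
grip_force: 0.0
```

Emit:
step_arm(
  targets=[
    [0, 0, 0, 0, 0, 10, 0],
    [0, 0, 0, 0, 0, 10, 0],
    [0, 0, 0, 0, 0, 10, 0],
    [0, 0, 0, 0, 0, 10, 0],
    [0, 0, 0, 0, 0, 10, 0],
    [0, 0, 0, 0, 0, 0, 0],
  ],
)

```text
clock: 7.15
position: [0.5852, 0.0513, 0.2093]
tool_rot: [0.831, 0.556, -0.0, -0.0]
force: [1.3, -0.4, -0.1]
width: 0.0005
grip_force: 0.0
```

```bash
python3 - <<'E'
from h import *
go([]);print(get_obs()["joint_positions"])
E
```

```text
at [ 0.1277 -0.0133  0.2093] euler vs nominal [1.000e-02 0.000e+00 8.993e+01]
[-3.09129122e-02  3.07347053e-01  1.51479154e+00  1.53899548e-05
  1.31961073e+00  3.60628717e-01]
```

Emit:
step_arm(
  targets=[
    [0, 0, 4, 0, 0, 0, 0],
    [0, 0, 4, 0, 0, 0, 0],
    [0, 0, 4, 0, 0, 0, 0],
    [0, 0, 4, 0, 0, 0, 0],
    [0, 0, 2.5, 0, 0, 0, 0],
    [0, 0, 1.2, 0, 0, 0, 0],
    [0, 0, 0.6, 0, 0, 0, 0],
    [0, 0, 0, 0, 0, 0, 0],
  ],
)

```text
clock: 8.15
position: [0.5858, 0.0513, 0.0068]
tool_rot: [0.832, 0.555, 0.0, 0.0]
force: [-0.2, -1.0, 0.3]
width: 0.0003
grip_force: 0.0
```

Emit:
step_arm(
  targets=[
    [-0.3, 0, 0, 0, 0, 0, 0],
    [-0.3, 0, 0, 0, 0, 0, 0],
    [-0.3, 0, 0, 0, 0, 0, 0],
    [-0.3, 0, 0, 0, 0, 0, 0],
    [-0.3, 0, 0, 0, 0, 0, 0],
    [-0.3, 0, 0, 0, 0, 0, 0],
    [-0.3, 0, 0, 0, 0, 0, 0],
  ],
)

```text
clock: 9.02
position: [0.5779, 0.0321, 0.0064]
tool_rot: [0.832, 0.555, 0.001, 0.0]
force: [1.8, 2.2, -1.2]
width: -0.0002
grip_force: 1.1
```

```bash
python3 - <<'E'
from h import *
brk("s5");go([]);print(get_obs()["force"])
E
```

```text
top face n 195 [49.  -4.2] [13.8 60.4] 2.2
front plane x at z0,y-.006: 0.0457 yaw,tilt deg [-2.1 -0.2] 1072 1132 y range [-0.034  0.025]
at [ 0.1067 -0.0139  0.0064] euler vs nominal [-7.000e-02 -1.000e-02  9.007e+01]
[0.98900449 2.17674079 0.15808498]
```

Now it slides upright.

Emit:
step_arm(
  targets=[
    [-0.2, 0, 0, 0, 0, 0, 0],
    [-0.2, 0, 0, 0, 0, 0, 0],
    [-0.2, 0, 0, 0, 0, 0, 0],
    [-0.2, 0, 0, 0, 0, 0, 0],
    [-0.2, 0, 0, 0, 0, 0, 0],
    [-0.2, 0, 0, 0, 0, 0, 0],
    [-0.1, 0, 0, 0, 0, 0, 0],
  ],
)

```text
clock: 9.95
position: [0.5722, 0.0198, 0.0063]
tool_rot: [0.832, 0.555, 0.0, -0.0]
force: [1.3, 2.0, 0.7]
width: 0.0001
grip_force: 1.3
```

```bash
python3 - <<'E'
from h import *
brk("s6");go([]);print(get_obs()["force"])
E
```

```text
top face n 211 [40.8  4. ] [62.9 44.4] 48.2
front plane x at z0,y-.006: 0.0326 yaw,tilt deg [ 1.1 -0. ] 1113 1204 y range [-0.03   0.029]
at [ 0.0935 -0.0134  0.0063] euler vs nominal [0.000e+00 1.000e-02 9.006e+01]
[0.95247845 1.09265432 0.62663338]
```

Emit:
step_arm(
  targets=[
    [-0.1, 0, 0, 0, 0, 0, 0],
    [-0.1, 0, 0, 0, 0, 0, 0],
    [-0.1, 0, 0, 0, 0, 0, 0],
  ],
)

```text
clock: 10.38
position: [0.5713, 0.0182, 0.0063]
tool_rot: [0.832, 0.555, 0.001, -0.001]
force: [2.2, 7.4, 0.1]
width: 0.0002
grip_force: 3.8
```

```bash
python3 - <<'E'
from h import *
brk("s7");go([]);print(get_obs()["force"])
E
```

```text
top face n 201 [45.5 -4.7] [57.6 51.2] 71.6
front plane x at z0,y-.006: 0.0307 yaw,tilt deg [1.5 0.1] 1122 1217 y range [-0.03   0.029]
at [ 0.0917 -0.0132  0.0063] euler vs nominal [-9.000e-02  1.200e-01  9.013e+01]
[2.19722926 5.69185319 0.52323379]
```

The bracket has met the face (force rises, x≈0.030). I'll retreat, rise and turn back.

Emit:
step_arm(
  targets=[
    [0.3, 0, 0, 0, 0, 0, 0],
    [1, 0, 0, 0, 0, 0, 0],
    [1.5, 0, 0, 0, 0, 0, 0],
    [0.5, 0, -4, 0, 0, 0, 0],
    [0, 0, -6, 0, 0, 0, 0],
    [0, 0, -6, 0, 0, 0, 0],
    [0, 0, -5, 0, 0, 0, 0],
    [0, 0, 0, 0, 0, 0, 0],
  ],
)

```text
clock: 11.42
position: [0.5867, 0.0482, 0.2214]
tool_rot: [0.832, 0.555, 0.004, 0.003]
force: [0.4, 0.8, -0.4]
width: -0.0002
grip_force: 0.0
```

Emit:
step_arm(
  targets=[
    [0, 0, 0, 0, 0, -10, 2.5],
    [0, 0, 0, 0, 0, -10, 2.5],
    [0, 0, 0, 0, 0, -10, 2.5],
    [0, 0, 0, 0, 0, -10, 2.5],
    [0, 0, 0, 0, 0, -10, 2.5],
    [0, 0, 0, 0, 0, -10, 2.5],
    [0, 0, 0, 0, 0, -10, 2.5],
    [0, 0, 0, 0, 0, -10, 2.5],
  ],
)

```text
clock: 12.42
position: [0.5829, 0.0481, 0.2145]
tool_rot: [0.277, 0.961, -0.0, -0.002]
force: [0.2, 0.4, -0.2]
width: 0.0253
grip_force: 0.0
```

Emit:
step_arm(
  targets=[
    [0, 0, 0, 0, 0, -10, 2.5],
    [0, 0, 0, 0, 0, 0, 2.5],
  ],
)

```text
clock: 12.68
position: [0.5831, 0.0481, 0.2148]
tool_rot: [0.196, 0.981, -0.0, -0.001]
force: [0.3, 0.5, 0.4]
width: 0.0252
grip_force: 0.0
```

```bash
python3 - <<'E'
from h import *
brk("s8");go([(w(.035,0,.215),0)]);print(get_obs()["width"])
E
```

```text
top face n 200 [35.1 -0.9] [59.4 11.9] 87.5
front plane x at z0,y-.006: 0.0308 yaw,tilt deg [1.2 0. ] 1121 1175 y range [-0.03   0.029]
at [ 0.1238 -0.0128  0.215 ] euler vs nominal [0.05 0.13 0.2 ]
shift [ 1.25 -8.89  0.01] turn [-0.05 -0.13 -0.2 ]
0.025016590917706128
```

Emit:
step_arm(
  targets=[
    [0.4, -3, 0, 0, 0, -0.2, 2.5],
    [0.4, -3, 0, 0, 0, 0, 2.5],
    [0.4, -2.9, 0, 0, 0, 0, 2.5],
    [0, 0, 0, 0, 0, 0, 2.5],
    [0, 0, 2, 0, 0, 0, 2.5],
    [0, 0, 2, 0, 0, 0, 2.5],
  ],
)

```text
clock: 13.48
position: [0.5394, -0.0293, 0.1758]
tool_rot: [0.195, 0.981, 0.0, 0.0]
force: [-0.0, 0.3, 1.0]
width: 0.0249
grip_force: 0.0
```

```bash
python3 - <<'E'
from h import *
brk("s9");go([(w(.035,0,.15),0)])
a=cv2.imread("pics/s9.png")[110:290,180:360];cv2.imwrite("pics/v3.png",cv2.resize(a,(590,590),interpolation=cv2.INTER_CUBIC))
E
```

```text
top face n 119 [27.5 -1.2] [61.1 24.6] 88.0
front plane x at z0,y-.006: 0.031 yaw,tilt deg [ 1.3 -0. ] 1112 1175 y range [-0.03   0.029]
at [3.530e-02 1.000e-04 1.729e-01] euler vs nominal [ 0.01  0.29 -0.07]
shift [-0.02 -0.03  2.29] turn [-0.01 -0.29  0.07]
```

View pics/v3.png

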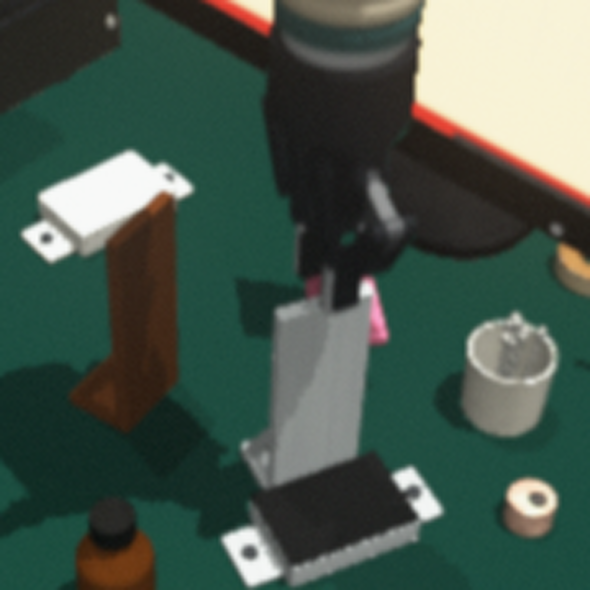

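The fingers straddle the plate's top edge with the jaw open and the bracket upright. Now I compute the tipping arc.

Emit:
step_arm(
  targets=[
    [0, 0, 1.2, 0, -0.2, 0, 2.5],
    [0, 0, 1.1, 0, 0, 0, 2.5],
    [0, 0, 0, 0, 0, 0, 2.5],
  ],
)

```text
clock: 13.9
position: [0.5383, -0.0298, 0.1525]
tool_rot: [0.194, 0.981, -0.0, 0.001]
force: [0.3, -0.9, 0.9]
width: 0.0253
grip_force: 0.0
```

```bash
cat >> h.py <<'E'
def tcp(ph,al,off,smax=.048,d=.018):
    p=np.radians(ph);a=np.radians(al);E=np.array([.0305,.024]);u=np.array([-np.sin(p),np.cos(p)])
    s=min(.024/np.cos(p),smax) if ph<89 else smax
    T=E+(.170-s)*u
    q=T+d*np.array([np.sin(a),-np.cos(a)])+off*np.array([np.cos(a),np.sin(a)])
    return w(q[0],0,q[1])
def plan(ks):
    go([(tcp(*k[:3],**(k[3] if len(k)>3 else {})),k[1]) for k in ks])
E
python3 - <<'E'
from h import *
print(get_obs()["force"],get_obs()["width"])
plan([(f,f,.005 if f<25 else .005+.0015*min((f-22.5)/2.5,5)) for f in np.arange(0,62,2.5)])
E
```

```text
[ 0.34591918 -0.92581128  0.90539952] 0.0252792521478892
at [ 0.0348 -0.0011  0.1525] euler vs nominal [ 0.01 -0.11 -0.14]
shift [0.11 0.07 0.05] turn [-0.01  0.11  0.14]
shift [-0.   -0.56 -0.01] turn [-2.5  0.   0. ]
shift [ 0.   -0.56 -0.  ] turn [-2.5  0.   0. ]
shift [ 0.   -0.56  0.  ] turn [-2.5  0.   0. ]
shift [-0.   -0.56  0.01] turn [-2.5  0.   0. ]
shift [ 0.   -0.56  0.01] turn [-2.5 -0.  -0. ]
shift [ 0.   -0.56  0.02] turn [-2.5  0.   0. ]
shift [-0.   -0.55  0.02] turn [-2.5  0.  -0. ]
shift [-0.   -0.55  0.03] turn [-2.5 -0.   0. ]
shift [-0.   -0.55  0.03] turn [-2.5  0.  -0. ]
shift [ 0.   -0.4   0.03] turn [-2.5  0.  -0. ]
shift [-0.   -0.4   0.03] turn [-2.5 -0.   0. ]
shift [ 0.   -0.39  0.04] turn [-2.5  0.   0. ]
shift [ 0.   -0.39  0.04] turn [-2.5  0.  -0. ]
shift [-0.   -0.39  0.04] turn [-2.5  0.   0. ]
shift [-0.   -0.53  0.05] turn [-2.5  0.  -0. ]
shift [-0.   -0.53  0.06] turn [-2.5 -0.  -0. ]
shift [ 0.   -0.52  0.08] turn [-2.5  0.   0. ]
shift [ 0.   -0.52  0.1 ] turn [-2.5 -0.  -0. ]
shift [ 0.   -0.51  0.11] turn [-2.5  0.  -0. ]
shift [-0.   -0.5   0.14] turn [-2.5  0.   0. ]
shift [ 0.   -0.49  0.16] turn [-2.5 -0.  -0. ]
shift [-0.   -0.48  0.2 ] turn [-2.5  0.  -0. ]
shift [ 0.   -0.47  0.24] turn [-2.5 -0.   0. ]
shift [ 0.   -0.45  0.29] turn [-2.5 -0.   0. ]
```

Emit:
step_arm(
  targets=[
    [0, -0.5, 0, -2.5, 0, 0, 2.5],
    [0, -0.56, 0, -2.5, 0, 0, 2.5],
    [0, -0.56, 0, -2.5, 0, 0, 2.5],
    [0, -0.56, 0, -2.5, 0, 0, 2.5],
    [0, -0.56, 0, -2.5, 0, 0, 2.5],
  ],
)

```text
clock: 14.52
position: [0.5289, -0.0556, 0.1516]
tool_rot: [0.193, 0.975, 0.107, 0.024]
force: [0.7, -0.1, 0.0]
width: 0.0248
grip_force: 0.1
```

```bash
cat >> h.py <<'E'
def tilt(tag):
    im,P=snap("scene",tag);c=im["color"].astype(int);Q=inrest(P)
    m=((c.max(-1)-c.min(-1))<40)&(c.min(-1)>85)&(Q[...,2]>.034)&(Q[...,2]<.18)&(Q[...,0]>-.16)&(Q[...,0]<.1)&(abs(Q[...,1])<.034)&(Q[...,1]<-.012)
    q=Q[m][:,[0,2]]
    best=0
    rng=np.random.default_rng(0)
    for _ in range(400):
        a,b=q[rng.choice(len(q),2,False)];n=np.array([b[1]-a[1],a[0]-b[0]]);l=np.hypot(*n)
        if l<.03: continue
        e=abs((q-a)@n/l)<.002
        if e.sum()>best: best=e.sum();k=e
    ce=q[k].mean(0);v=np.linalg.svd(q[k]-ce,full_matrices=False)[2][0];v*=np.sign(v[1]) if abs(v[1])>.05 else -np.sign(v[0])
    t=(q[k]-ce)@v;print("tilt",round(np.degrees(np.arctan2(-v[0],v[1])),1),"n",k.sum(),len(q),"ends",np.round(ce+v*t.min(),3),np.round(ce+v*t.max(),3));o=get_obs();print("F",np.round(o["force"],1),"w",round(o["width"],4))
E
python3 - <<'E'
from h import *
tilt("a1");plan([(f,f,.005) for f in (12.5,15,17.5)])
E
```

```text
tilt 9.8 n 145 145 ends [0.029 0.035] [0.016 0.112]
F [-0.9 -0.8  0.7] w 0.0251
at [ 0.0058 -0.0022  0.1511] euler vs nominal [-12.56  -0.25  -0.1 ]
shift [0.22 0.16 0.2 ] turn [0.06 0.23 0.13]
shift [ 0.   -0.56  0.02] turn [-2.5  0.   0. ]
shift [-0.   -0.55  0.02] turn [-2.5  0.  -0. ]
```

Emit:
step_arm(
  targets=[
    [0.1, -0.5, 0.1, -2.5, 0, 0, 2.5],
    [0, -0.55, 0.1, -2.5, 0, 0, 2.5],
    [0, -0.55, 0.05, -2.5, 0, 0, 2.5],
    [0, -0.55, 0.05, -2.5, 0, 0, 2.5],
    [0, -0.55, 0.05, -2.5, 0, 0, 2.5],
  ],
)

```text
clock: 15.2
position: [0.5186, -0.0782, 0.1399]
tool_rot: [0.189, 0.958, 0.212, 0.044]
force: [0.4, -0.2, -0.5]
width: 0.025
grip_force: 0.0
```

```bash
python3 - <<'E'
from h import *
tilt("a2");plan([(f,f,.01) for f in (25,27.5,30)])
E
```

```text
tilt 22.7 n 38 39 ends [0.026 0.034] [0.003 0.089]
F [-1.  -0.4 -1. ] w 0.0252
at [-0.0188 -0.0012  0.1388] euler vs nominal [-25.02  -0.17  -0.12]
shift [ 0.12  0.62 -0.07] turn [0.02 0.14 0.15]
shift [-0.   -0.55  0.03] turn [-2.5 -0.   0. ]
shift [ 0.   -0.54  0.03] turn [-2.5  0.   0. ]
```

Emit:
step_arm(
  targets=[
    [0, -0.54, 0.03, -2.5, 0, 0, 2.5],
    [0, -0.54, 0.03, -2.5, 0, 0, 2.5],
    [0, -0.54, 0.04, -2.5, 0, 0, 2.5],
    [0, -0.54, 0.04, -2.5, 0, 0, 2.5],
    [0, -0.53, 0.05, -2.5, 0, 0, 2.5],
    [0, -0.53, 0.05, -2.5, 0, 0, 2.5],
  ],
)

```text
clock: 16.0
position: [0.5086, -0.1024, 0.1208]
tool_rot: [0.181, 0.922, 0.335, 0.068]
force: [0.4, -0.9, 0.1]
width: 0.0251
grip_force: 0.2
```

```bash
python3 - <<'E'
from h import *
tilt("a3");plan([(f,f,.005) for f in (40,42.5,45)]);print(get_obs()["joint_positions"])
a=cv2.imread("pics/a3.png")[150:310,190:350];cv2.imwrite("pics/v4.png",cv2.resize(a,(590,590),interpolation=cv2.INTER_CUBIC))
E
```

```text
tilt 74.3 n 74 191 ends [0.084 0.038] [0.009 0.059]
F [-0.8 -0.8 -0.8] w 0.0251
at [-0.0448 -0.0012  0.1194] euler vs nominal [-39.97  -0.09  -0.14]
shift [0.12 0.14 0.08] turn [-0.03  0.03  0.16]
shift [ 0.   -0.52  0.11] turn [-2.5  0.   0. ]
shift [-0.   -0.52  0.13] turn [-2.5 -0.  -0. ]
[-0.78488454  0.39309109  1.88586641  0.67535313  1.25310976 -2.31329273]
```

View pics/v4.png

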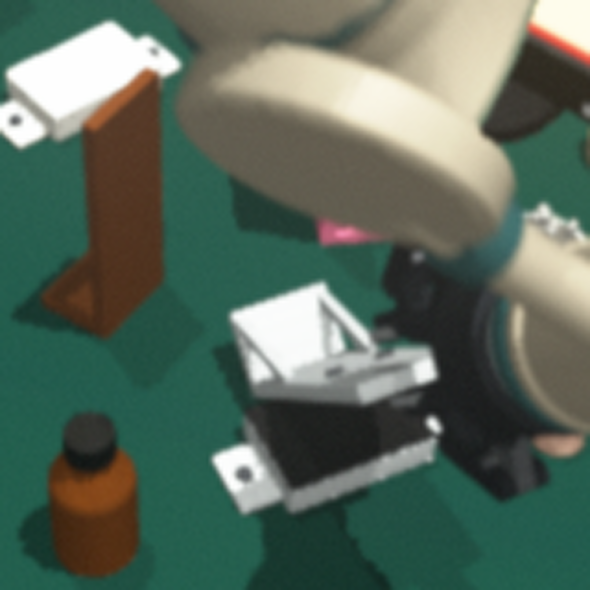

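The crop shows the bracket tipped part-way, held in the jaw, with its foot top and braces facing the camera around crop (290,335).

```bash
cat >> h.py <<'E'
def foot(tag,x0=None,a=0):
    z=np.load(f"pics/{tag}.npz");Q=inrest(z["P"]);c=z["c"].astype(int)
    if x0 is None: x0=(260,230,272,245)
    q=Q[x0[1]:x0[3],x0[0]:x0[2]].reshape(-1,3);q=q[~np.isnan(q).any(1)];ce=np.median(q,0)
    for _ in range(5):
        n=np.linalg.svd(q-q.mean(0),full_matrices=False)[2][2];e=abs((q-q.mean(0))@n);q=q[e<=max(.002,np.percentile(e,80))] if len(q)>40 else q
    n*=np.sign(n[2]);print("n",np.round(n,2),"tilt",round(np.degrees(np.arctan2(-n[0],n[2])),1),"yaw",round(np.degrees(np.arctan2(n[1],-n[0])),1),"centre",np.round(q.mean(0),3),len(q))
E
python3 - <<'E'
from h import *
foot("a3")
z=np.load("pics/a3.npz");Q=inrest(z["P"])
for cu,cv in ((280,390),(300,380),(350,370),(380,370),(400,355),(425,355),(400,385),(240,320),(320,290),(260,385)):
    u,v=int(190+cu/3.69),int(150+cv/3.69);print((cu,cv),np.round(Q[v,u],3))
E
```

```text
n [-0.26 -0.67  0.7 ] tilt 20.8 yaw -68.5 centre [0.07  0.004 0.033] 58
(280, 390) [0.023 0.028 0.042]
(300, 380) [0.016 0.019 0.055]
(350, 370) [-0.012  0.006  0.084]
(380, 370) [-0.037  0.005  0.112]
(400, 355) [-0.021 -0.019  0.094]
(425, 355) [-0.043 -0.019  0.117]
(400, 385) [-0.06   0.006  0.126]
(240, 320) [0.081 0.024 0.038]
(320, 290) [ 0.08  -0.026  0.041]
(260, 385) [0.043 0.029 0.023]
```

Plate tilt is about 44°, as planned. Joint 6 is nearing its limit, so I'll add a little roll about the tool axis while going on.

```bash
cat >> h.py <<'E'
def Rt(al,psi): return Rtool(al)*Ro.from_euler('z',psi,degrees=True)
def plan2(ks): # (phi,alpha,psi,off,d,smax)
    o=get_obs();p=o["position"];R=Ro.from_quat(o["tool_rot"]);print("at",np.round(inrest(p),4),"j",np.round(o["joint_positions"],2))
    for ph,al,psi,off,d,sm in ks:
        q=tcp(ph,al,off,sm,d);R2=Rt(al,psi)
        print(ph,"shift",np.round(R.inv().apply(q-p)*100,2),"turn",np.round((R.inv()*R2).as_rotvec(degrees=True),2));p=q;R=R2
E
python3 - <<'E'
from h import *
plan2([(44+i*2,40+2*i,2*i,.0125,.015,.05) for i in range(0,9)])
E
```

```text
at [-0.0448 -0.0012  0.1194] j [-0.78  0.39  1.89  0.68  1.25 -2.31]
44 shift [ 0.13 -0.06  0.02] turn [-0.03  0.03  0.16]
46 shift [ 0.   -0.41  0.11] turn [-2.    0.03  2.  ]
48 shift [-0.01 -0.41  0.13] turn [-2.   0.1  2. ]
50 shift [-0.03 -0.4   0.14] turn [-1.99  0.17  2.  ]
52 shift [-0.04 -0.39  0.16] turn [-1.99  0.24  2.  ]
54 shift [-0.05 -0.38  0.18] turn [-1.98  0.31  2.  ]
56 shift [-0.07 -0.37  0.2 ] turn [-1.96  0.38  2.  ]
58 shift [-0.08 -0.36  0.23] turn [-1.95  0.45  2.  ]
60 shift [-0.09 -0.34  0.26] turn [-1.93  0.52  2.  ]
```

Emit:
step_arm(
  targets=[
    [0.1, -0.45, 0.1, -2, 0, 2, 2.5],
    [0, -0.41, 0.13, -2, 0.1, 2, 2.5],
    [0, -0.4, 0.14, -2, 0.2, 2, 2.5],
    [0, -0.39, 0.16, -2, 0.2, 2, 2.5],
  ],
)

```text
clock: 16.55
position: [0.5034, -0.1094, 0.1053]
tool_rot: [0.24, 0.881, 0.404, 0.053]
force: [-1.1, -1.0, -0.3]
width: 0.0252
grip_force: 0.4
```

```bash
cat >> h.py <<'E'
def rear(tag):
    im,P=snap("scene",tag);c=im["color"].astype(int);Q=inrest(P)
    m=((c.max(-1)-c.min(-1))<40)&(c.min(-1)>85)&(Q[...,2]>.036)&(Q[...,0]>-.17)&(Q[...,0]<.03)&(abs(Q[...,1])<.033)
    q=Q[m][:,[0,2]];rng=np.random.default_rng(0);best=0
    for _ in range(500):
        a,b=q[rng.choice(len(q),2,False)];n=np.array([b[1]-a[1],a[0]-b[0]]);l=np.hypot(*n)
        if l<.02: continue
        e=abs((q-a)@n/l)<.0025
        if e.sum()>best: best=e.sum();k=e
    ce=q[k].mean(0);v=np.linalg.svd(q[k]-ce,full_matrices=False)[2][0];v*=-np.sign(v[0]);t=(q[k]-ce)@v
    r=np.degrees(np.arctan2(-v[0],v[1]));print("rear tilt",round(r,1),k.sum(),len(q),"ends",np.round(ce+v*t.min(),3),np.round(ce+v*t.max(),3))
    # heel: highest point behind
    m=((c.max(-1)-c.min(-1))<40)&(c.min(-1)>85)&(Q[...,0]>.03)&(Q[...,0]<.14)&(abs(Q[...,1])<.035)&(Q[...,2]>.015)
    q=Q[m];i=np.argsort(q[:,2])[-8:];print("heel-ish",np.round(np.median(q[i],0),3))
    o=get_obs();print("F",np.round(o["force"],1),"w",round(o["width"],4))
E
python3 - <<'E'
from h import *
rear("a4")
plan2([(52+i*2,48+2*i,8+2*i,.0125,.015,.05) for i in range(0,5)])
E
```

```text
rear tilt 51.5 423 575 ends [0.03  0.038] [-0.068  0.116]
heel-ish [0.034 0.025 0.049]
F [-0.2 -1.5 -2.2] w 0.025
at [-0.0528  0.001   0.104 ] j [-0.86  0.48  1.91  0.76  1.31 -2.32]
52 shift [-0.11 -0.03 -0.03] turn [ 0.17  0.04 -0.04]
54 shift [-0.05 -0.38  0.18] turn [-1.98  0.31  2.  ]
56 shift [-0.07 -0.37  0.2 ] turn [-1.96  0.38  2.  ]
58 shift [-0.08 -0.36  0.23] turn [-1.95  0.45  2.  ]
60 shift [-0.09 -0.34  0.26] turn [-1.93  0.52  2.  ]
```

Emit:
step_arm(
  targets=[
    [-0.1, -0.38, 0.18, -2, 0.3, 2, 2.5],
    [-0.1, -0.37, 0.2, -2, 0.4, 2, 2.5],
    [-0.1, -0.36, 0.23, -2, 0.4, 2, 2.5],
    [-0.1, -0.34, 0.26, -2, 0.5, 2, 2.5],
  ],
)

```text
clock: 17.1
position: [0.5036, -0.1122, 0.0882]
tool_rot: [0.29, 0.832, 0.471, 0.028]
force: [-0.7, -0.7, -0.2]
width: 0.0256
grip_force: 0.4
```

```bash
python3 - <<'E'
from h import *
rear("a5")
a=cv2.imread("pics/a5.png")[150:310,190:350];cv2.imwrite("pics/v5.png",cv2.resize(a,(590,590),interpolation=cv2.INTER_CUBIC))
plan2([(60+i*2,56+i,16+i,.0125,.015,.05) for i in range(0,5)])
E
```

```text
rear tilt 58.1 596 782 ends [0.03  0.037] [-0.072  0.1  ]
heel-ish [0.085 0.012 0.048]
F [-0.3 -1.2 -1.8] w 0.0248
at [-0.055  -0.0002  0.0869] j [-0.92  0.58  1.93  0.83  1.37 -2.31]
60 shift [ 0.01 -0.04 -0.06] turn [ 0.38  0.02 -0.03]
62 shift [-0.1  -0.36  0.21] turn [-0.96  0.28  1.  ]
64 shift [-0.11 -0.37  0.02] turn [-0.95  0.3   1.  ]
66 shift [-0.12 -0.37  0.03] turn [-0.95  0.32  1.  ]
68 shift [-0.13 -0.37  0.04] turn [-0.94  0.33  1.  ]
```

View pics/v5.png

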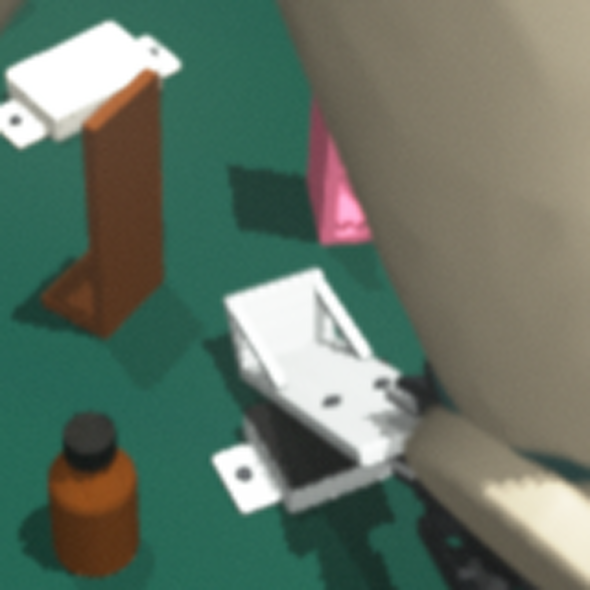

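The crop shows the bracket at about 58°, square over the block edge, its end resting in the jaw. I'll continue and widen the jaw slightly so it can't pinch.

```bash
python3 - <<'E'
from h import *
plan2([(60+i*2,56+i,16+i,.0125+.001*i,.015,.055) for i in range(0,6)])
E
```

```text
at [-0.055  -0.0002  0.0869] j [-0.92  0.58  1.93  0.83  1.37 -2.31]
60 shift [ 0.01 -0.04 -0.06] turn [ 0.38  0.02 -0.03]
62 shift [-0.07 -0.26  0.32] turn [-0.96  0.28  1.  ]
64 shift [-0.07 -0.23  0.38] turn [-0.95  0.3   1.  ]
66 shift [-0.08 -0.26  0.05] turn [-0.95  0.32  1.  ]
68 shift [-0.09 -0.26  0.03] turn [-0.94  0.33  1.  ]
70 shift [-0.09 -0.25  0.03] turn [-0.94  0.35  1.  ]
```

Emit:
step_arm(
  targets=[
    [-0.1, -0.27, 0.25, -1, 0.3, 1, 2.7],
    [-0.1, -0.25, 0.25, -1, 0.3, 1, 2.9],
    [-0.1, -0.26, 0.1, -1, 0.3, 1, 3.1],
  ],
)

```text
clock: 17.52
position: [0.5043, -0.1115, 0.0783]
tool_rot: [0.307, 0.813, 0.495, 0.017]
force: [-0.1, -0.2, -0.7]
width: 0.0311
grip_force: 0.2
```

```bash
python3 - <<'E'
from h import *
rear("a6")
plan2([(66+i*2,58+i,19+i,.0155+.001*i,.015,.055) for i in range(0,5)])
E
```

```text
rear tilt 63.4 730 948 ends [0.029 0.036] [-0.074  0.088]
heel-ish [ 0.088 -0.01   0.051]
F [-0.1 -0.6 -1.2] w 0.0311
at [-0.0541 -0.001   0.0775] j [-0.93  0.62  1.93  0.85  1.39 -2.31]
66 shift [ 0.06 -0.13  0.12] turn [ 1.37 -0.3   0.14]
68 shift [-0.09 -0.26  0.03] turn [-0.94  0.33  1.  ]
70 shift [-0.09 -0.25  0.04] turn [-0.94  0.35  1.  ]
72 shift [-0.1  -0.25  0.04] turn [-0.93  0.37  1.  ]
74 shift [-0.1  -0.25  0.05] turn [-0.92  0.38  1.  ]
```

```bash
python3 - <<'E'
from h import *
plan2([(64+i*2,58+i*.7,19+i,.0155+.001*min(i,3),.029-.0015*i,.04) for i in range(0,9)])
E
```

```text
at [-0.0541 -0.001   0.0775] j [-0.93  0.62  1.93  0.85  1.39 -2.31]
64 shift [ 0.14  0.1  -0.02] turn [ 1.37 -0.3   0.14]
66 shift [-0.1  -0.3  -0.12] turn [-0.66  0.23  1.  ]
68 shift [-0.11 -0.3  -0.11] turn [-0.66  0.25  1.  ]
70 shift [-0.11 -0.3  -0.1 ] turn [-0.65  0.26  1.  ]
72 shift [-0.16 -0.39 -0.09] turn [-0.65  0.27  1.  ]
74 shift [-0.16 -0.38 -0.08] turn [-0.64  0.28  1.  ]
76 shift [-0.17 -0.38 -0.07] turn [-0.64  0.29  1.  ]
78 shift [-0.18 -0.38 -0.06] turn [-0.63  0.3   1.  ]
80 shift [-0.18 -0.37 -0.05] turn [-0.63  0.31  1.  ]
```

Emit:
step_arm(
  targets=[
    [-0.05, -0.3, -0.12, -0.4, 0.2, 0.5, 3.3],
    [-0.1, -0.3, -0.12, -0.4, 0.2, 0.5, 3.5],
    [-0.1, -0.37, -0.12, -0.4, 0.2, 0.5, 3.5],
    [-0.1, -0.38, -0.12, -0.4, 0.2, 0.5, 3.5],
  ],
)

```text
clock: 18.08
position: [0.4989, -0.1219, 0.0685]
tool_rot: [0.317, 0.801, 0.508, 0.008]
force: [0.1, 0.3, -0.8]
width: 0.0348
grip_force: 0.2
```

```bash
python3 - <<'E'
from h import *
rear("a7")
plan2([(72+i*2,60+i*.4,21+i*.5,.0175,.025-.0015*i,.04) for i in range(0,9)])
E
```

```text
rear tilt 71.0 907 1156 ends [0.028 0.036] [-0.081  0.073]
heel-ish [ 0.085 -0.005  0.059]
F [-0.3  0.3 -0.8] w 0.0349
at [-0.0658  0.0001  0.0679] j [-0.96  0.66  1.92  0.85  1.41 -2.31]
72 shift [0.01 0.06 0.32] turn [ 1.02 -0.41  0.2 ]
74 shift [-0.15 -0.4  -0.06] turn [-0.37  0.14  0.5 ]
76 shift [-0.16 -0.39 -0.05] turn [-0.37  0.15  0.5 ]
78 shift [-0.16 -0.39 -0.04] turn [-0.37  0.15  0.5 ]
80 shift [-0.16 -0.39 -0.02] turn [-0.37  0.15  0.5 ]
82 shift [-0.16 -0.38 -0.01] turn [-0.37  0.16  0.5 ]
84 shift [-0.16 -0.38  0.  ] turn [-0.37  0.16  0.5 ]
86 shift [-0.17 -0.37  0.01] turn [-0.36  0.16  0.5 ]
88 shift [-0.17 -0.37  0.02] turn [-0.36  0.17  0.5 ]
```

Emit:
step_arm(
  targets=[
    [-0.15, -0.38, -0.06, 0, 0, 0, 3.5],
    [-0.15, -0.38, -0.06, 0, 0, 0, 3.5],
    [-0.15, -0.38, -0.06, 0, 0, 0, 3.5],
    [-0.15, -0.38, -0.06, 0, 0, 0, 3.5],
  ],
)

```text
clock: 18.62
position: [0.4953, -0.1311, 0.0553]
tool_rot: [0.317, 0.801, 0.508, 0.008]
force: [-0.2, -0.3, -0.4]
width: 0.0349
grip_force: 0.2
```

```bash
python3 - <<'E'
from h import *
rear("a8")
plan2([(78+i*2,61,21,.0175,.021-.0005*i,.04) for i in range(0,9)])
E
```

```text
rear tilt 79.3 1025 1305 ends [0.029 0.035] [-0.117  0.063]
heel-ish [0.079 0.002 0.067]
F [ 0.2  0.1 -1.2] w 0.035
at [-0.0756 -0.0001  0.0548] j [-0.97  0.69  1.92  0.84  1.4  -2.33]
78 shift [0.15 0.36 0.44] turn [ 0.05 -0.05  0.25]
80 shift [-0.15 -0.4   0.09] turn [0. 0. 0.]
82 shift [-0.15 -0.4   0.11] turn [0. 0. 0.]
84 shift [-0.15 -0.39  0.12] turn [0. 0. 0.]
86 shift [-0.15 -0.39  0.13] turn [0. 0. 0.]
88 shift [-0.15 -0.38  0.15] turn [0. 0. 0.]
90 shift [-0.14 -0.37  0.16] turn [0. 0. 0.]
92 shift [-0.14 -0.37  0.18] turn [0. 0. 0.]
94 shift [-0.14 -0.36  0.19] turn [0. 0. 0.]
```

Emit:
step_arm(
  targets=[
    [-0.15, -0.38, 0.08, 0, 0, 0, 3.5],
    [-0.15, -0.38, 0.08, 0, 0, 0, 3.5],
    [-0.15, -0.38, 0.08, 0, 0, 0, 3.5],
    [-0.12, -0.32, 0.08, 0, 0, 0, 3.5],
  ],
)

```text
clock: 19.18
position: [0.4936, -0.1355, 0.0399]
tool_rot: [0.317, 0.801, 0.508, 0.008]
force: [0.4, -0.1, -0.6]
width: 0.0351
grip_force: 0.2
```

```bash
python3 - <<'E'
from h import *
rear("a9");plan2([])
a=cv2.imread("pics/a9.png")[190:310,220:340];cv2.imwrite("pics/v6.png",cv2.resize(a,(590,590),interpolation=cv2.INTER_CUBIC))
E
```

```text
rear tilt 88.8 875 1091 ends [0.03  0.036] [-0.115  0.039]
heel-ish [0.076 0.017 0.074]
F [ 0.8  0.2 -0.5] w 0.0348
at [-0.0801 -0.0002  0.0395] j [-0.98  0.71  1.92  0.83  1.38 -2.35]
```

View pics/v6.png

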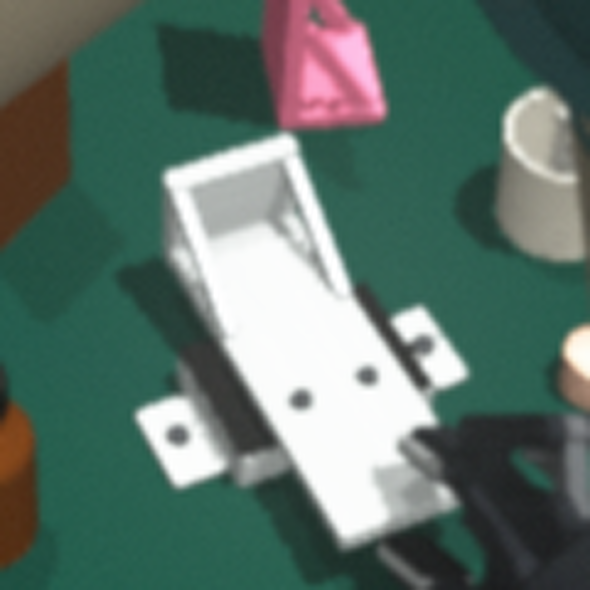

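The bracket lies nearly flat and square, with the lower finger just under its overhang and the upper finger clear above. I'll lower a little more, then draw out along the finger axis.

Emit:
step_arm(
  targets=[
    [-0.08, -0.2, 0.05, 0, 0, 0, 3.5],
    [-0.08, -0.2, 0.05, 0, 0, 0, 3.5],
    [0, 0, 0, 0, 0, 0, 3.5],
    [0, 0, -0.5, 0, 0, 0, 3.5],
  ],
)

```text
clock: 19.73
position: [0.4915, -0.1403, 0.0386]
tool_rot: [0.317, 0.801, 0.508, 0.007]
force: [-0.2, -0.8, 0.2]
width: 0.0349
grip_force: 0.0
```

```bash
python3 - <<'E'
from h import *
rear("b1");plan2([])
E
```

```text
rear tilt 90.6 170 352 ends [0.028 0.038] [-0.118  0.036]
heel-ish [0.072 0.015 0.076]
F [-0.1 -0.8  0.8] w 0.0353
at [-0.086  -0.0006  0.0388] j [-0.99  0.72  1.91  0.83  1.39 -2.36]
```

Flat with no load on the fingers. Drawing out.

Emit:
step_arm(
  targets=[
    [0, 0, -0.8, 0, 0, 0, 3.5],
    [0, 0, -1, 0, 0, 0, 3.5],
    [0, 0, -1.5, 0, 0, 0, 3.5],
    [0, 0, -2, 0, 0, 0, 3.5],
    [0, 0, -3, 0, 0, 0, 3.5],
    [0, 0, -3, 0, 0, 0, 3.5],
    [0, 0, 0, 0, 0, 0, 3.5],
  ],
)

```text
clock: 20.65
position: [0.4537, -0.2353, 0.0938]
tool_rot: [0.318, 0.801, 0.507, 0.01]
force: [0.5, 0.0, -0.2]
width: 0.0351
grip_force: 0.0
```

```bash
python3 - <<'E'
from h import *
rear("b2");plan2([])
z=np.load("pics/b2.npz");Q=inrest(z["P"]);c=z["c"].astype(int)
m=((c.max(-1)-c.min(-1))<40)&(c.min(-1)>85)&(abs(Q[...,2]-.035)<.006)&(Q[...,0]>-.15)&(Q[...,0]<.05)&(abs(Q[...,1])<.05)
r=cv2.minAreaRect((Q[m][:,:2]*1000).astype(np.float32));print(r,np.nanmedian(Q[m][:,2]))
a=cv2.imread("pics/b2.png")[150:330,200:380];cv2.imwrite("pics/v7.png",cv2.resize(a,(590,590),interpolation=cv2.INTER_CUBIC))
E
```

```text
rear tilt 90.7 159 168 ends [0.028 0.038] [-0.089  0.036]
heel-ish [0.074 0.022 0.075]
F [-0.2  0.3 -0.3] w 0.0346
at [-0.186  -0.0008  0.0934] j [-1.12  0.67  1.76  0.71  1.58 -2.28]
((-20.191146850585938, 2.031259536743164), (60.530311584472656, 139.7161407470703), 88.82395935058594) 0.034313601429832925
```

View pics/v7.png

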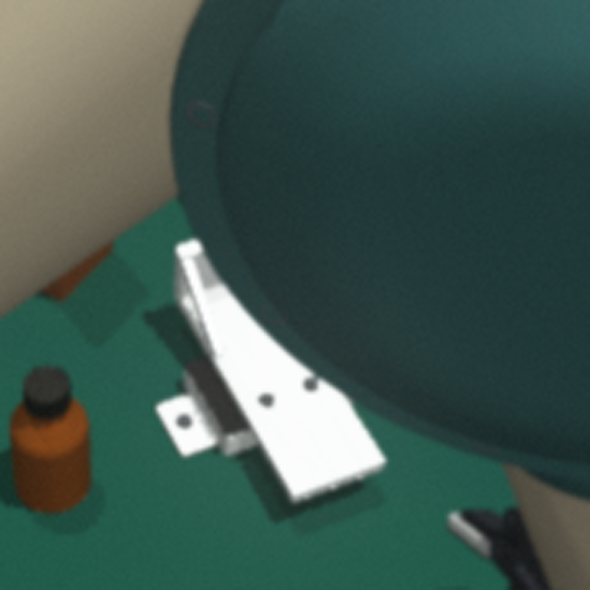

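The bracket lies flat, centred (y≈2 mm) and square (about 1°), with the gripper well clear. Handing in.

```bash
python3 -c "
from workcell import *
print(hand_in())"
```

```text
the job is handed in; nothing more can be done
None
```

The bracket was slid to the block and let down under control, and I handed the job in at about 21 s. By the last camera check it lies flat (about 90.7°), about 2 mm off centre and 1° off square, its lower end about 40 mm behind the end face, with the gripper clear; no verdict came back. On the way, one push leaned it about 8° against its braces, and I eased it back upright before sliding it.

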